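# Prop the toolbox lid open on its stay

## Robot

A 6-joint arm with a two-finger parallel gripper is mounted at the origin on the work surface. World frame = base frame: x ahead of the robot, y to its left, z up, the work surface at z = 0. Lengths are in m, angles in degrees, forces in N, time in s.
With the tool pointing down it reaches from about 0.3 to 0.85 m from the base axis. Payload 5.4 kg.
Tool frame: the origin (TCP) lies between the finger pads; the fingertips stand 17 mm ahead of it and the grasp point (between the pads) lies 2 mm behind it; z points along the fingers, x is the direction in which the jaws open and shut, and the axes are right-handed (so a half turn about z gives the same grasp; the last joint's range is limited). The gripper opens to 85 mm and grips with 20 to 120 N. Pads are 22 mm wide; open, the fingers measure 114 mm over their backs; the gripper's body (76 mm by 85 mm) begins 54 mm behind the grasp point. The pads swing forward as they close: fully open they stand 13 mm farther back than shut.
Start: joints at [-86.752, 9.076, 91.501, -0, 79.423, -12.038], TCP at [0.152, -0.555, 0.248] pointing down, gripper open.
Joint ranges: [-166.64, 166.64], [-54.1, 131.32], [10.49, 154.53], [-73.88, 253.88], [9.74, 151.15], [-171.62, 171.62]. Speed limits (degrees/s): [147.25, 147.25, 180, 180, 180, 180].

## Interface

Orientations are given as [roll, pitch, yaw] about the fixed x, y, z axes, in that order (R = Rz(yaw) Ry(pitch) Rx(roll)).
In Python, from bench import sensors, optics, ctrl gives the robot as it stands. The module is installed in compiled form; this text tells all that it offers.
- The arm moves only by the shell command python3 -m handwheel 'ROWS' [FORCE]. ROWS is JSON, a list of rows, each a list of 7 numbers: the shift along the world's x, y, z in m, then the turn, a rotation vector about the world's x, y, z in rad, then the opening, from -1 (shut) to 1 (fully open). In form: [[tx, ty, tz, ax, ay, az, gripper], ...]. A call has 1 to 12 rows; each row is the pose to reach, as a shift and turn from the pose measured when the call began; what a row does not reach only later rows make up. A row lasts 1/8 s, in which the tool goes at most 62.5 mm and 10.7 degrees, less where a joint would pass 70% of its speed; a pose out of reach is approached as far as the arm can. A call with a gripper value outside its range is refused whole. The fingers move at their own pace and stop on an object; FORCE is the grip in N (left out, the last holds). Time passes only in rows, so rows that repeat a pose let the fingers close. It gives the time, the measured TCP pose, the force and the opening at its end, in the units of the state.
- sensors.read_state(): the state, without advancing time (a new reading comes with each control period).
- optics.camera(name): name is "side" or "top" or "wrist"; returns a dict with "frame" (420x560x3 uint8, blue, green, red), "fovy" (degrees; the focal length in pixels is half the picture's height over the tangent of half this angle, whatever the lens; pixels are square), "cx", "cy" (the principal point, pixels), "world_from_camera" (4x4, takes a point from camera to world coordinates); the wrist camera has in their place "tool_from_camera" (4x4, takes a point from camera to tool coordinates, whose origin is the TCP and whose axes are the tool frame's). Camera axes: x right, y down, z forward; pixel columns grow to the right and rows downward; lengths in m; the calibration is good to about 2 mm. A picture is of the moment at which its call begins: read the wrist's pose just before it. There is no depth.
- ctrl.job_done(): hands the job in, once; it reports no verdict.
The state is a dict: "clock": time; "joint_pos": joint angles; "joint_vel": joint speeds; "effort": joint torques, N m; "tool_pos": TCP position; "tcp_rot": TCP orientation; "wrist_force": force on the tool from outside, world axes, zero at the start; "moment": the same for the moment, N m; "width": opening from 0.0 (shut) to 1.0 (fully open).
Only numpy, scipy, OpenCV 4.12 (cv2) and the standard library are available. Lean on these libraries where they do the work, as an engineer would, in place of code of your own. Each camera call takes 0.05 s, during which the arm holds its last target.

## Task

I need both hands in the toolbox for the fork job: open its lid, swing the lid stay on the right-hand wall fully up, and ease the lid down until it rests on the stay and stays open by itself. Do not let the lid drop at any point, and do not knock over or shift the things lying around and in the box.

Things in the scene. Friction and masses are not known exactly. Their poses are not given: they have to be found in the camera images.
- toolbox: Grey pressed-steel toolbox, 360 mm wide (its y), 200 mm deep (its x), 100 mm high to the rim, standing on the bench, heavy, does not move; it is open-topped under a hinged lid, with 3 mm walls. Origin: centre of its underside on the bench; x points from its front (which faces the robot and carries the handle and two undone latches) to its back (hinge), y to its left, z up. Right-hand means its -y side as seen from the robot.
- lid_angle (a joint): Opening angle of the lid in rad: 0 shut, grows as the front edge rises, stop at 1.66 (just past upright). Lid about 0.7 kg, covers the whole box. Its hinge is stiff: opened to 1.4 or more the lid stays where it is left; let go below about 1.2 it falls by its own weight, until it meets the stay if that is up. Propped on the raised stay it stands at about 0.98.
- lid_hinge (a point): Middle of the lid's hinge line (which runs along the toolbox's y), at the top of the back wall: x +100 mm, y 0, z +100 mm in the toolbox.
- lid_handle (a point): Centre of the bar of the lid's steel bow handle: round bar, 10 mm thick, 102 mm free between its two feet, parallel to the hinge line, standing straight out of the lid's front edge with 35 mm free behind it. It lies 247 mm from the hinge line, 4 mm below the lid's underside plane; points at the robot when the lid is shut and up when it is upright. Moves with the lid.
- lid: The lid: flat sheet panel, 204 mm from hinge to front edge, 364 mm wide, 4 mm thick, its underside 0.5 mm above the rim when shut; origin on the middle of the hinge line; x points away from the front edge, z out of its top face.
- stay_angle (a joint): Angle of the lid stay in rad: 0 lying level, 0.873 (50 degrees) fully up against its stop. A 10 mm square steel bar, 145 mm from pivot to tip, hidden by the lid when shut. Lying, it points from its pivot to the back; its free rear end swings up and forwards. The pivot is stiff: the stay stays at any angle it is left at. It can be swung up only while the lid is opened beyond 1.1.
- stay_pivot (a point): Pivot of the stay, near the front end of the right-hand wall: x -70 mm, y -178 mm, z +90 mm in the toolbox. The stay turns about the toolbox's y direction.
- stay_grip (a point): Point on the stay's axis 85 mm from the pivot, a good place to take hold of it (2 to 3 N swings it there); moves with the stay. The stay lies in a cut-out along the top of the right-hand wall, its axis 10 mm below the rim. The wall under it is 3 mm thick with its edge 10 mm below the bar's axis, so two fingers can straddle bar and wall from above.
- stay: The stay; origin on its pivot, x along the bar to its free end, which carries a black rubber cap 15 mm thick, centred 145 mm from the pivot, on which the lid's underside comes to rest.
- driver: Screwdriver with black handle, 200 mm long, lying in the toolbox; not to be handled.
- spanner_box: Steel spanner, 170 mm long, lying in the toolbox; not to be handled.
- spanner: Steel spanner, 210 mm long, lying on the bench to the right of the toolbox; not to be handled.
- caliper: Gold brake caliper, about 145 x 75 x 45 mm, lying on the bench to the left of the toolbox; not to be handled.
- hammer: Hammer, 270 mm long, lying on the bench; not to be handled.
- brake_disc: Drilled brake disc, 220 mm across, 5 mm thick, lying on the bench; not to be handled.
- spray_can: Spray can, 66 mm across, 190 mm high, standing behind the toolbox; not to be handled.
- grease_tin: Tin, 84 mm across, 65 mm high, standing behind the toolbox; not to be handled.

How it is judged (in metres and radians):
On the way, in this order (a step that is already met when the one before it is completed fails the run):
1. the lid is opened clear of the stay's swing (value of joint lid_angle above 1.15 rad), for 0.2 s.
2. the stay is swung fully up while the lid is clear of it (value of joint stay_angle above 0.7 rad and value of joint lid_angle above 1.05 rad), for 0.1 s.
At the end, for the whole second after the job is handed in: The stay is up (within 10 degrees of its stop, joint above 0.7 rad), the lid is still, at 0.90 to 1.06 rad, and bears on the stay with at least 0.3 N (value of joint stay_angle above 0.7 rad and value of joint lid_angle between 0.9 and 1.06 rad and velocity of joint lid_angle between -0.05 and 0.05 rad/s and contact force between lid and stay above 0.3 N); the robot touches nothing.
It fails at once if the lid drops or slams (it closes faster than 1.7 rad/s) (velocity of joint lid_angle below -1.7 rad/s).
It fails at once if a tool in the box or a thing on the bench is shifted by more than 30 mm (distance of any of driver, spanner_box, spanner, caliper, hammer, brake_disc, spray_can, grease_tin from where it was at the start of the episode above 0.03 m).
It also fails if it takes over 70 s, if anything falls off the work surface, if the arm or the gripper's body presses on something with over 40 N, if the wrist force passes 120 N, or if a joint passes its speed limit or range.

## Working session

There is one attempt and no reset: what is moved stays moved. The work goes in short steps, Python scripts to look and compute and a shell command to move; the robot and the scene stay as the last step left them, time stands still between calls to the robot, and variables do not carry over. Pictures are saved under pics/ and viewed, and the job is handed in when it is done.

```bash
mkdir -p pics; python3 - <<'E'
from bench import sensors, optics
import cv2
print(sensors.read_state())
for n in ("side","top","wrist"):
    c=optics.camera(n); cv2.imwrite(f"pics/{n}0.png",c["frame"])
    print(n,{k:v for k,v in c.items() if k!="frame"})
E
```

```text
{'clock': 0.0, 'joint_pos': array([-8.67515408e+01,  9.11297426e+00,  9.15730535e+01, -1.76047572e-03,
        7.94216401e+01, -1.20380392e+01]), 'joint_vel': array([ 0.03206507,  0.06808722, -0.10986752, -0.10884332,  0.06350955,
        0.03366322]), 'effort': array([ 5.04038162e-04, -3.95989037e+01, -3.31433022e+01, -1.04083824e-04,
        8.24971095e-03, -1.82700472e-05]), 'tool_pos': array([ 0.15153245, -0.55408381,  0.24730599]), 'tcp_rot': array([-1.79979237e+02,  1.05660964e-01, -7.47131576e+01]), 'wrist_force': array([-0.22419565, -0.14661773, -0.29963096]), 'moment': array([-0.03391533, -0.04515629,  0.02696053]), 'width': 0.9983974711004114}
side {'fovy': 45.162573395699894, 'cx': 286.617157887116, 'cy': 205.59251369038742, 'world_from_camera': array([[-0.78077532, -0.38394217,  0.49292831, -0.16498841],
       [-0.62451054,  0.45504938, -0.63475716,  0.8966413 ],
       [ 0.01940332, -0.80344164, -0.59506725,  0.9207441 ],
       [ 0.        ,  0.        ,  0.        ,  1.        ]])}
top {'fovy': 54.738412143391606, 'cx': 272.1683593293846, 'cy': 206.01452162480987, 'world_from_camera': array([[ 1.69736391e-02, -9.95559141e-01,  9.25953097e-02,
         4.17178642e-01],
       [-9.99855796e-01, -1.68514585e-02,  2.10127141e-03,
         1.93106484e-02],
       [-5.31573942e-04, -9.26176233e-02, -9.95701609e-01,
         1.33986156e+00],
       [ 0.00000000e+00,  0.00000000e+00,  0.00000000e+00,
         1.00000000e+00]])}
wrist {'fovy': 71.40008302676057, 'cx': 280.0263727856729, 'cy': 214.41225318153028, 'tool_from_camera': array([[ 9.99999850e-01,  3.46762590e-04,  4.23137377e-04,
        -1.07348571e-03],
       [-4.59723584e-04,  9.51913112e-01,  3.06367779e-01,
        -7.95533162e-02],
       [-2.96553133e-04, -3.06367928e-01,  9.51913129e-01,
        -1.26782826e-01],
       [ 0.00000000e+00,  0.00000000e+00,  0.00000000e+00,
         1.00000000e+00]])}
```

View pics/side0.png

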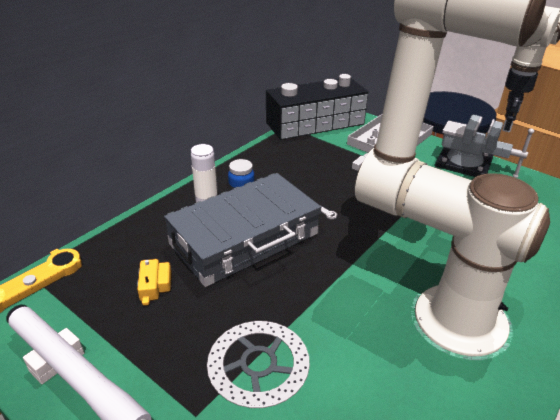

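View pics/top0.png

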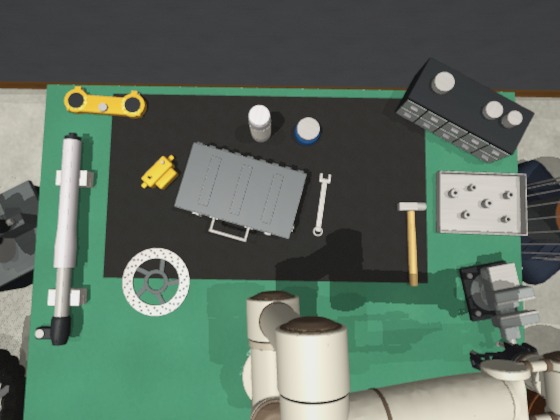

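View pics/wrist0.png

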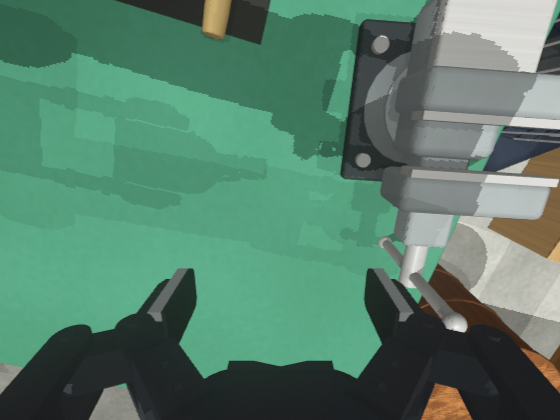

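The top view shows the box's lid with corners near (192,144), (306,173), (291,237) and (176,205), and the handle bar near (230,238). I'll refine these.

```bash
cat > h.py <<'E'
import numpy as np, cv2
from scipy.spatial.transform import Rotation as R
from bench import sensors, optics
def K(c): 
    f=210/np.tan(np.radians(c["fovy"])/2); return f,c["cx"],c["cy"]
def pose():
    s=sensors.read_state(); T=np.eye(4); T[:3,:3]=R.from_euler("xyz",s["tcp_rot"],degrees=True).as_matrix(); T[:3,3]=s["tool_pos"]; return T
def cam(n):
    T=pose(); c=optics.camera(n)
    c["W"]=c["world_from_camera"] if n!="wrist" else T@c["tool_from_camera"]
    return c
def ray(c,u,v):
    f,cx,cy=K(c); d=c["W"][:3,:3]@np.array([(u-cx)/f,(v-cy)/f,1]); return c["W"][:3,3],d
def onz(c,u,v,z):
    o,d=ray(c,u,v); return o+d*(z-o[2])/d[2]
def proj(c,p):
    f,cx,cy=K(c); q=np.linalg.inv(c["W"])@np.r_[p,1]; return np.array([cx+f*q[0]/q[2],cy+f*q[1]/q[2]])
E
python3 - <<'E'
from h import *
c=cam("top"); im=c["frame"]
cv2.imwrite("pics/topz.png",cv2.resize(im[125:255,160:340],None,fx=4.4,fy=4.4,interpolation=cv2.INTER_CUBIC))
c=cam("side"); im=c["frame"]
cv2.imwrite("pics/sidez.png",cv2.resize(im[160:290,150:350],None,fx=4,fy=4,interpolation=cv2.INTER_CUBIC))
E
```

```text
(no output)
```

View pics/topz.png

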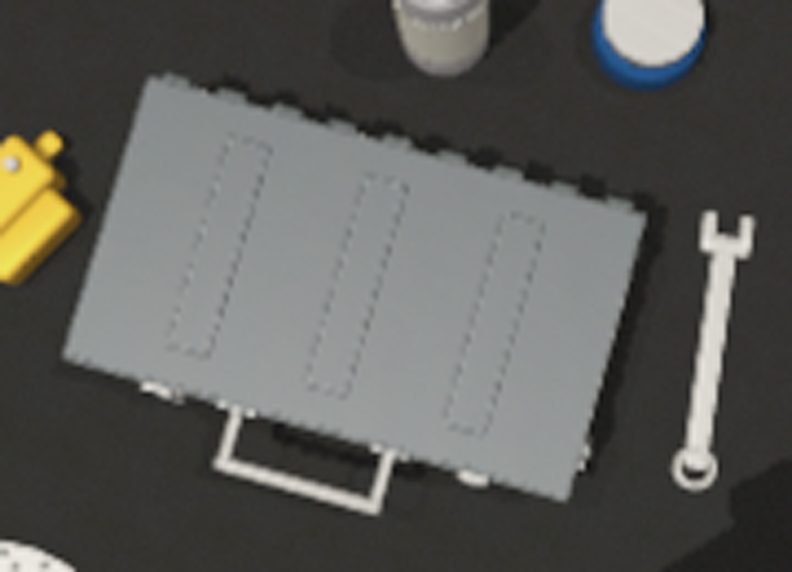

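View pics/sidez.png

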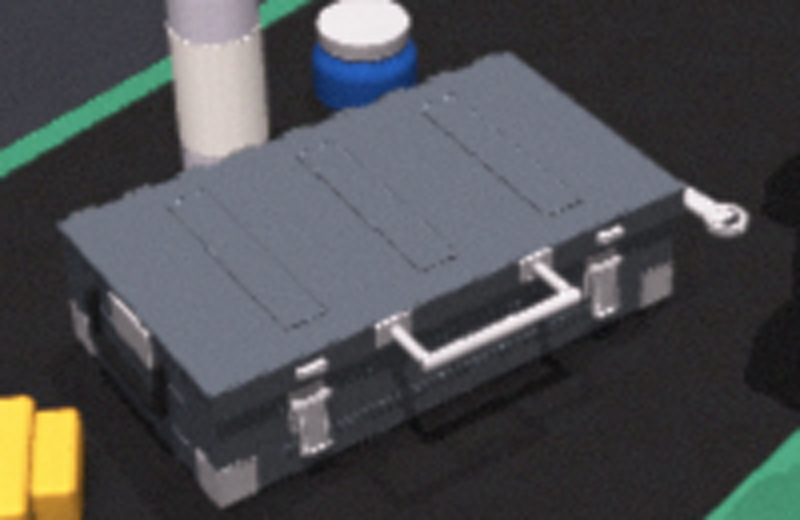

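```bash
python3 - <<'E'
from h import *
c=cam("top")
P={}
for n,(u,v),z in [("BL",(151,82),.1045),("BR",(645,213),.1045),("FL",(66,357),.1045),("FR",(568,498),.1045),("H1",(219,464),.0965),("H2",(376,508),.0965)]:
    P[n]=onz(c,160+(u+.5)/4.4-.5,125+(v+.5)/4.4-.5,z); print(n,P[n].round(4))
d=lambda a,b:np.linalg.norm(P[a]-P[b])
print(d("BL","BR"),d("FL","FR"),d("BL","FL"),d("BR","FR"),d("H1","H2"))
y=(P["BL"]-P["BR"]); y2=P["FL"]-P["FR"]
x=P["BL"]-P["FL"]; x2=P["BR"]-P["FR"]
for a in (y,y2): print(np.degrees(np.arctan2(-a[0],a[1])))
for a in (x,x2): print(np.degrees(np.arctan2(a[1],a[0])))
cs=side=cam("side")
for n,(u,v),z in [("BL",(60,226),.1045),("BR",(510,55),.1045),("FL",(210,397),.1045),("FR",(683,186),.1045),("H1",(428,362),.0965),("H2",(574,295),.0965)]:
    print(n,onz(cs,150+(u+.5)/4-.5,160+(v+.5)/4-.5,z).round(4))
E
```

```text
BL [0.7235 0.268  0.1045]
BR [ 0.6359 -0.0812  0.1045]
FL [0.5278 0.3203 0.1045]
FR [ 0.436  -0.0299  0.1045]
H1 [0.4556 0.2129 0.0965]
H2 [0.427  0.1029 0.0965]
0.3600476648042673 0.36207004391506054 0.20259391519205353 0.20638914320631851 0.11360955837405923
-14.0848388133126
-14.688720167655626
-14.962096274649653
-14.39008171131587
BL [0.7268 0.2686 0.1045]
BR [ 0.6332 -0.0814  0.1045]
FL [0.5317 0.3204 0.1045]
FR [ 0.4395 -0.0314  0.1045]
H1 [0.4595 0.2077 0.0965]
H2 [0.4306 0.0998 0.0965]
```

Box yaw is about -14.6°, with the hinge at (0.681, 0.0935, 0.100) and the handle at (0.442, 0.156, 0.0965). Sizes agree with those given (0.361 x 0.204) and the two views agree within 4 mm. Next I move above the handle.

```bash
python3 -m handwheel '[[0.06,0.06,0,0,0,0.15,-0.3],[0.12,0.12,0,0,0,0.3,-0.3],[0.18,0.18,0,0,0,0.45,-0.3],[0.24,0.24,0,0,0,0.6,-0.3],[0.3,0.3,0,0,0,0.75,-0.3],[0.3,0.36,0,0,0,0.9,-0.3],[0.3,0.42,0,0,0,1.049,-0.3],[0.3,0.48,0,0,0,1.049,-0.3],[0.295,0.54,0,0,0,1.049,-0.3],[0.29,0.6,0,0,0,1.049,-0.3],[0.29,0.66,0,0,0,1.049,-0.3],[0.29,0.71,-0.02,0,0,1.049,-0.3]]' 40
python3 -m handwheel '[[0,0,0,0,0,0,-0.3],[0,0,0,0,0,0,-0.3]]'
python3 - <<'E'
from h import *
print(sensors.read_state())
c=cam("wrist"); cv2.imwrite("pics/w1.png",c["frame"])
h=np.array([.442,.156,.0965]); ey=np.array([.252,.968,0])
for t in(-.05,0,.05): print(proj(c,h+t*ey))
E
```

```text
clock: 1.85
tool_pos: [0.4417, 0.0924, 0.2393]
tcp_rot: [-180.0, -0.2, -14.6]
wrist_force: [1.1, -0.5, -0.2]
width: 0.347
clock: 2.1
tool_pos: [0.4418, 0.0923, 0.2395]
tcp_rot: [-180.0, -0.2, -14.6]
wrist_force: [0.1, -0.1, -0.2]
width: 0.351
{'clock': 2.1, 'joint_pos': array([-3.59494394e+00, -9.68894674e+00,  1.11192920e+02, -2.08480900e-02,
        7.83141302e+01,  1.09743957e+01]), 'joint_vel': array([-2.23984107, -0.12206354, -0.18804638,  0.07643905,  0.06837176,
       -0.02377625]), 'effort': array([ 1.37942847e+00, -2.60967726e+01, -3.27451122e+01,  9.29237972e-02,
        1.36409371e-02,  2.74721399e-02]), 'tool_pos': array([0.44179661, 0.09227708, 0.23953292]), 'tcp_rot': array([-179.98542807,   -0.18245859,  -14.56517258]), 'wrist_force': array([ 0.10517151, -0.10314256, -0.21392446]), 'moment': array([ 0.03461553, -0.01167479, -0.00011149]), 'width': 0.35076384103111274}
[262.38435811 195.75255046]
[261.40642094 141.6339536 ]
[260.30725258  80.80647805]
```

View pics/w1.png

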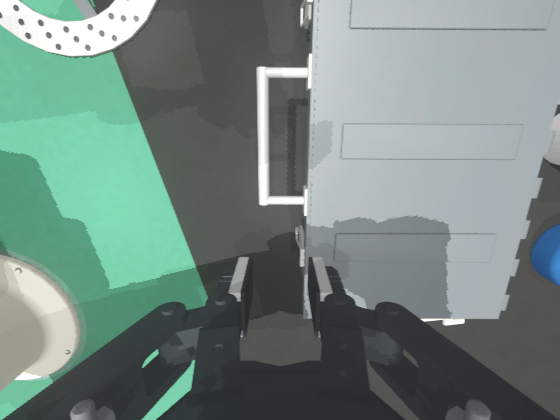

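The picture shows the bar at column 263, rows 68 to 203, within 5 mm of the prediction. I descend over it and close.

```bash
python3 -m handwheel '[[0.003,0.05,0,0,0.003,0,-0.3],[0.003,0.066,0,0,0.003,0,-0.3],[0.003,0.066,-0.05,0,0.003,0,-0.3],[0.003,0.066,-0.09,0,0.003,0,-0.3],[0.003,0.066,-0.12,0,0.003,0,-0.3],[0.003,0.066,-0.146,0,0.003,0,-0.3],[0.003,0.066,-0.146,0,0.003,0,-0.3],[0.003,0.066,-0.146,0,0.003,0,-1],[0.003,0.066,-0.146,0,0.003,0,-1],[0.003,0.066,-0.146,0,0.003,0,-1],[0.003,0.066,-0.146,0,0.003,0,-1]]' 40
python3 - <<'E'
from h import *
print(sensors.read_state()["wrist_force"],pose()[:3,3])
c=cam("wrist"); cv2.imwrite("pics/w2.png",c["frame"])
E
```

```text
clock: 3.52
tool_pos: [0.4435, 0.1575, 0.0946]
tcp_rot: [179.9, 0.2, -14.7]
wrist_force: [-8.9, 0.6, 4.2]
width: 0.101
[-8.85555717  0.63316393  4.16047714] [0.44347571 0.15746723 0.09456115]
```

View pics/w2.png

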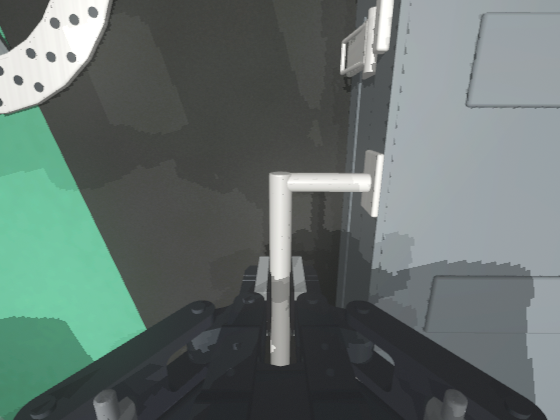

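Bar gripped (opening 0.10, about 9 mm; the picture shows the bar between the pads). Working out the arc rows.

```bash
python3 - <<'E'
import numpy as np
ex=np.array([np.cos(np.radians(14.6)),-np.sin(np.radians(14.6))])
for t in [.05,.1,.2,.3,.4,.5,.6,.7,.8,.9,1,1.1,1.2,1.3,1.4,1.5,1.55]:
    a=t-.014; d=.247*(np.cos(.014)-np.cos(a)); print(t,(d*ex).round(3),round(.247*(np.sin(a)+.014),3))
E
```

```text
0.05 [ 0. -0.] 0.012
0.1 [ 0.001 -0.   ] 0.025
0.2 [ 0.004 -0.001] 0.049
0.3 [ 0.01  -0.003] 0.073
0.4 [ 0.018 -0.005] 0.096
0.5 [ 0.028 -0.007] 0.119
0.6 [ 0.04 -0.01] 0.14
0.7 [ 0.054 -0.014] 0.16
0.8 [ 0.07  -0.018] 0.178
0.9 [ 0.088 -0.023] 0.195
1 [ 0.107 -0.028] 0.209
1.1 [ 0.128 -0.033] 0.222
1.2 [ 0.149 -0.039] 0.232
1.3 [ 0.172 -0.045] 0.241
1.4 [ 0.195 -0.051] 0.246
1.5 [ 0.219 -0.057] 0.25
1.55 [ 0.231 -0.06 ] 0.25
```

```bash
python3 -m handwheel '[[0,0,0.012,0,0,0,-1],[0.001,0,0.025,0,0,0,-1],[0.004,-0.001,0.049,0,0,0,-1],[0.010,-0.003,0.073,0,0,0,-1],[0.018,-0.005,0.096,0,0,0,-1],[0.018,-0.005,0.096,0,0,0,-1]]' 40
python3 - <<'E'
from h import *
c=cam("side"); cv2.imwrite("pics/s3.png",c["frame"])
E
```

```text
clock: 4.32
tool_pos: [0.4609, 0.1528, 0.1933]
tcp_rot: [179.9, 0.3, -14.7]
wrist_force: [-7.0, 2.3, -0.1]
width: 0.099
```

View pics/s3.png

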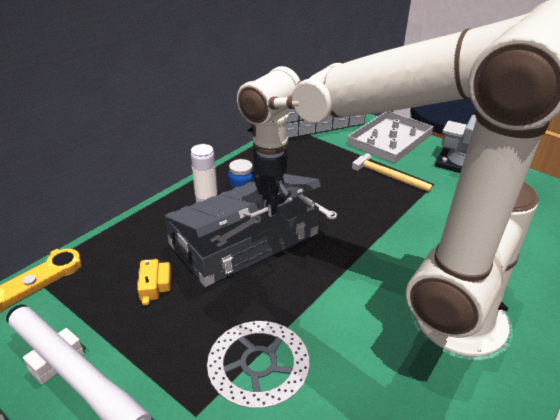

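The lid is following (front edge up, handle still in the fingers near (270,200)), and forces are low. I continue to about 1.55.

```bash
python3 -m handwheel '[[0.010,-0.002,0.022,0,0,0,-1],[0.022,-0.005,0.043,0,0,0,-1],[0.036,-0.009,0.063,0,0,0,-1],[0.052,-0.013,0.081,0,0,0,-1],[0.070,-0.018,0.098,0,0,0,-1],[0.089,-0.023,0.112,0,0,0,-1],[0.110,-0.028,0.125,0,0,0,-1],[0.131,-0.034,0.135,0,0,0,-1],[0.131,-0.034,0.135,0,0,0,-1]]' 40
```

```text
clock: 5.5
tool_pos: [0.593, 0.118, 0.3325]
tcp_rot: [180.0, 0.0, -14.7]
wrist_force: [-4.8, -1.1, 8.8]
width: 0.092
```

```bash
python3 -m handwheel '[[0.023,-0.006,0.006,0,0,0,-1],[0.046,-0.012,0.010,0,0,0,-1],[0.070,-0.018,0.012,0,0,0,-1],[0.085,-0.022,0.012,0,0,0,-1],[0.085,-0.022,0.012,0,0,0,-1],[0.085,-0.022,0.012,0,0,0,-1]]' 40
python3 - <<'E'
from h import *
c=cam("side"); cv2.imwrite("pics/s4.png",c["frame"])
E
```

```text
clock: 6.25
tool_pos: [0.6794, 0.0952, 0.3495]
tcp_rot: [-180.0, -0.4, -14.8]
wrist_force: [0.3, -0.9, 6.3]
width: 0.097
```

View pics/s4.png

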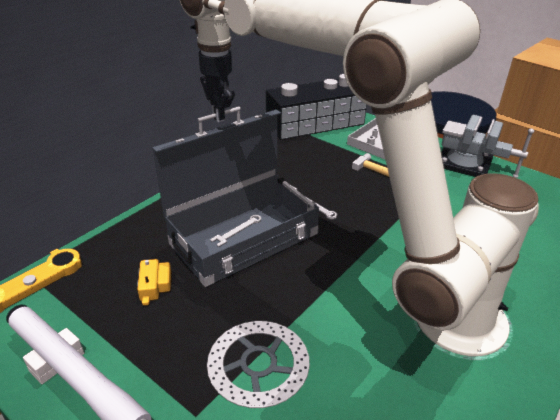

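The picture shows the lid upright with the handle in the fingers at (220,112); the spanner in the box is undisturbed. The stay lies along the far right wall. I release, retreat upward and go to look at the stay.

```bash
python3 -m handwheel '[[0,0,0,0,0,0,-0.3],[0,0,0,0,0,0,-0.3],[0,0,0,0,0,0,-0.3],[0,0,0.04,0,0,0,-0.3],[0,0,0.08,0,0,0,-0.3],[-0.03,-0.03,0.09,0,0,0.18,-0.3],[-0.08,-0.06,0.09,0,0,0.36,-0.3],[-0.13,-0.09,0.08,0,0,0.54,-0.3],[-0.16,-0.12,0.05,0,0,0.72,-0.3],[-0.17,-0.15,0.02,0,0,0.9,-0.3],[-0.17,-0.15,0.0,0,0,1.08,-0.3],[-0.17,-0.15,-0.03,0,0,1.26,-0.3]]' 40
python3 -m handwheel '[[0,0,-0.03,0,0,0.16,-0.3],[0,0,-0.04,0,0,0.312,-0.3],[0,0,-0.04,0,0,0.312,-0.3],[0,0,-0.04,0,0,0.312,-0.3]]'
python3 - <<'E'
from h import *
c=cam("wrist"); cv2.imwrite("pics/w5.png",c["frame"])
e=np.radians(-14.6);ex=np.array([np.cos(e),np.sin(e),0]);ey=np.array([-ex[1],ex[0],0]);o=np.array([.585,.120,0])
for p in[(-.07,-.178,.09),(.015,-.178,.09),(.075,-.178,.09)]:
    w=o+p[0]*ex+p[1]*ey+[0,0,p[2]];print(w,proj(c,w))
c=cam("side"); cv2.imwrite("pics/s5.png",c["frame"])
E
```

```text
clock: 7.8
tool_pos: [0.5093, -0.0553, 0.3193]
tcp_rot: [179.9, -0.4, 57.7]
wrist_force: [0.1, -0.2, 0.4]
width: 0.35
clock: 8.3
tool_pos: [0.5096, -0.0554, 0.2801]
tcp_rot: [179.9, -0.4, 75.5]
wrist_force: [0.1, 0.5, 0.7]
width: 0.35
[ 0.47239201 -0.03460738  0.09      ] [287.42199432 156.04127183]
[ 0.55464729 -0.05603327  0.09      ] [286.73153294 230.26854107]
[ 0.61270984 -0.07115743  0.09      ] [286.30510392 276.11131031]
```

View pics/w5.png

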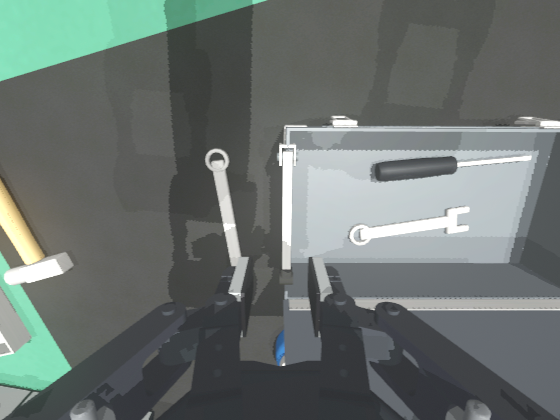

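View pics/s5.png

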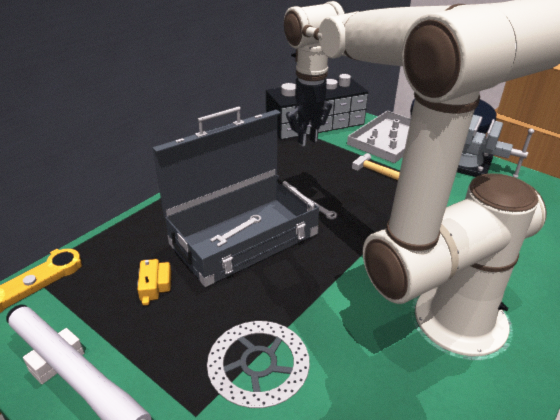

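The stay is in view, from its pivot at (288,154) to the cap near (288,275), right on the prediction (col 287, row 156). The lid stays upright. I grasp the stay at 85 mm with a slight tilt.

```bash
python3 -m handwheel '[[0.045,-0.001,0,-0.025,-0.097,0,-0.3],[0.045,-0.001,-0.05,-0.05,-0.194,0,-0.3],[0.045,-0.001,-0.10,-0.05,-0.194,0,-0.3],[0.045,-0.001,-0.14,-0.05,-0.194,0,-0.3],[0.045,-0.001,-0.17,-0.05,-0.194,0,-0.3],[0.045,-0.001,-0.191,-0.05,-0.194,0,-0.3],[0.045,-0.001,-0.191,-0.05,-0.194,0,-0.3],[0.045,-0.001,-0.191,-0.05,-0.194,0,-1],[0.045,-0.001,-0.191,-0.05,-0.194,0,-1],[0.045,-0.001,-0.191,-0.05,-0.194,0,-1],[0.045,-0.001,-0.191,-0.05,-0.194,0,-1]]' 40
python3 - <<'E'
from h import *
print(sensors.read_state()["joint_pos"].round(1))
c=cam("wrist"); cv2.imwrite("pics/w6.png",c["frame"])
ex=np.array([np.cos(np.radians(14.6)),-np.sin(np.radians(14.6))])
for t in np.arange(.1,.91,.1):
    print(t.round(1),(.085*(np.cos(t)-1)*ex).round(3),(.085*np.sin(t)).round(3), (-.9*t*np.array([-ex[1],ex[0]])).round(3))
E
```

```text
clock: 9.78
tool_pos: [0.5554, -0.0583, 0.0909]
tcp_rot: [168.2, -0.3, 75.6]
wrist_force: [-1.9, -7.7, -2.1]
width: 0.108
[-19.    9.4 111.2   1.6  47.7 -95.6]
0.1 [-0.  0.] 0.008 [-0.023 -0.087]
0.2 [-0.002  0.   ] 0.017 [-0.045 -0.174]
0.3 [-0.004  0.001] 0.025 [-0.068 -0.261]
0.4 [-0.006  0.002] 0.033 [-0.091 -0.348]
0.5 [-0.01   0.003] 0.041 [-0.113 -0.435]
0.6 [-0.014  0.004] 0.048 [-0.136 -0.523]
0.7 [-0.019  0.005] 0.055 [-0.159 -0.61 ]
0.8 [-0.025  0.006] 0.061 [-0.181 -0.697]
0.9 [-0.031  0.008] 0.067 [-0.204 -0.784]
```

View pics/w6.png

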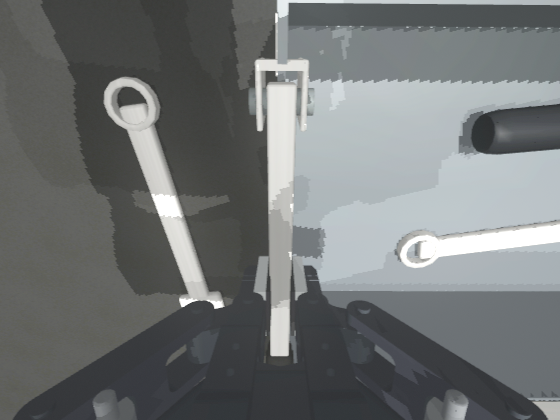

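The pads hold the bar (opening 0.108, about 9 mm). I swing it up in two parts, watching joint 5.

```bash
python3 -m handwheel '[[0,0,0.008,-0.015,-0.058,0,-1],[-0.002,0,0.017,-0.03,-0.116,0,-1],[-0.004,0.001,0.025,-0.045,-0.174,0,-1],[-0.006,0.002,0.033,-0.06,-0.232,0,-1],[-0.006,0.002,0.033,-0.06,-0.232,0,-1]]' 40
python3 - <<'E'
from h import *
print(sensors.read_state()["joint_pos"].round(1))
c=cam("side"); cv2.imwrite("pics/s7.png",c["frame"])
c=cam("wrist"); cv2.imwrite("pics/w7.png",c["frame"])
E
```

```text
clock: 10.45
tool_pos: [0.5483, -0.0564, 0.1241]
tcp_rot: [154.5, -0.2, 75.6]
wrist_force: [-3.2, -3.7, -5.3]
width: 0.109
[-19.8  -2.3 122.    4.4  34.9 -98.4]
```

View pics/s7.png

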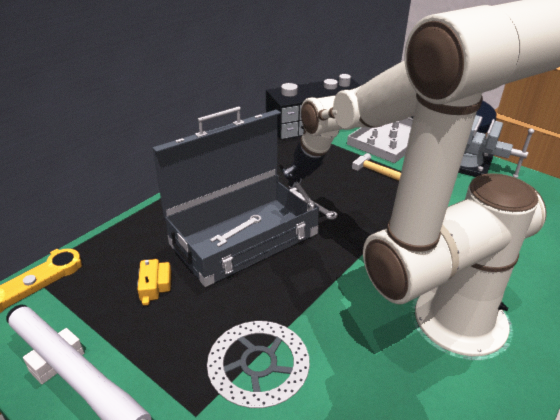

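View pics/w7.png

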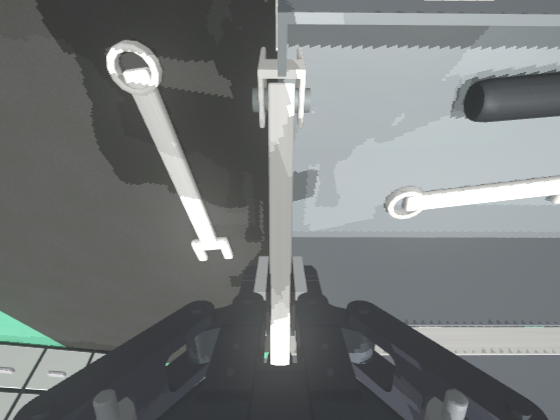

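The stay is turning with the gripper: the bar is still centred between the pads and the camera view tilts with it. I continue to the stop.

```bash
python3 -m handwheel '[[-0.004,0.001,0.008,-0.012,-0.046,0,-1],[-0.008,0.002,0.015,-0.024,-0.092,0,-1],[-0.013,0.003,0.022,-0.036,-0.138,0,-1],[-0.019,0.004,0.028,-0.048,-0.185,0,-1],[-0.023,0.006,0.032,-0.06,-0.23,0,-1],[-0.026,0.006,0.035,-0.06,-0.23,0,-1],[-0.028,0.007,0.037,-0.06,-0.23,0,-1],[-0.028,0.007,0.037,-0.06,-0.23,0,-1]]' 40
python3 - <<'E'
from h import *
print(sensors.read_state()["joint_pos"].round(1))
T=pose(); g=T[:3,3]-.002*T[:3,2]
e=np.radians(-14.6);ex=np.array([np.cos(e),np.sin(e),0]);d=g-[.472,-.035,.09]
print("stay angle",np.arctan2(d[2],d@ex),np.hypot(d[2],d@ex))
c=cam("side"); cv2.imwrite("pics/s8.png",cv2.resize(c["frame"][80:300,120:400],None,fx=2.5,fy=2.5))
E
```

```text
clock: 11.55
tool_pos: [0.5204, -0.0493, 0.1593]
tcp_rot: [141.1, -0.3, 75.6]
wrist_force: [31.7, -5.1, -31.2]
width: 0.101
[ -21.2  -17.3  134.9   11.    24.1 -105.2]
stay angle 0.9637008246448385 0.0862854675234081
```

View pics/s8.png

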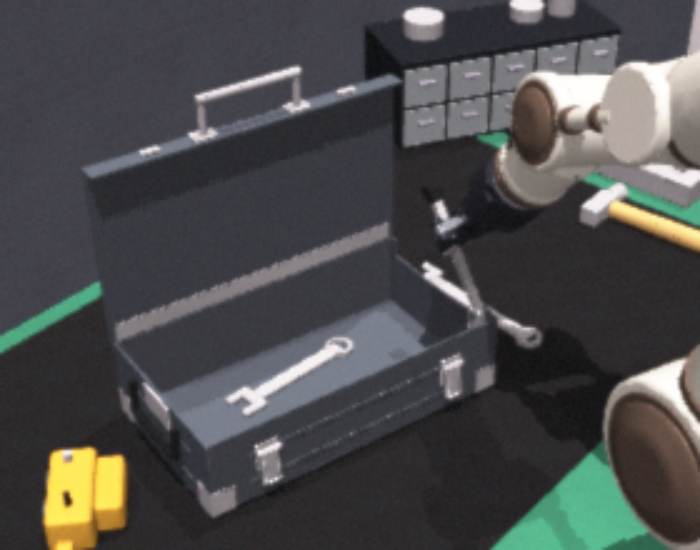

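The stay stands up (cap near (435,210) in the zoom), and the force rose to about 45 N against its stop. I ease off, release, back out along the tool, and look.

```bash
python3 -m handwheel '[[0.003,-0.001,-0.003,0,0,0,-1],[0.003,-0.001,-0.003,0,0,0,-0.4],[0.003,-0.001,-0.003,0,0,0,-0.3],[0.003,-0.001,-0.003,0,0,0,-0.3],[-0.015,0.004,0.02,0,0,0,-0.3],[-0.035,0.009,0.045,0,0,0,-0.3],[-0.061,0.016,0.078,0,0,0,-0.3],[-0.08,0.02,0.11,0.02,0.1,0,-0.3],[-0.08,0.02,0.15,0.04,0.2,0,-0.3],[-0.08,0.02,0.15,0.04,0.2,0,-0.3]]' 40
python3 - <<'E'
from h import *
for n in("side","wrist"):
  c=cam(n); im=c["frame"]
  cv2.imwrite(f"pics/{n}9.png",cv2.resize(im[80:300,120:400],None,fx=2.5,fy=2.5) if n=="side" else im)
  if n=="side":
    e=np.radians(-14.6);ex=np.array([np.cos(e),np.sin(e),0]);
    for a in(.6,.7,.8,.873): print(a,(proj(c,np.array([.472,-.035,.09])+.145*(np.cos(a)*ex+[0,0,np.sin(a)]))-[120,80])*2.5)
E
```

```text
clock: 12.85
tool_pos: [0.4429, -0.0302, 0.3154]
tcp_rot: [152.2, 0.4, 75.6]
wrist_force: [0.5, 0.8, -0.2]
width: 0.347
0.6 [415.09439834 203.39364367]
0.7 [419.96299618 197.9539614 ]
0.8 [425.49939632 193.56485167]
0.873 [429.94177744 191.065917  ]
```

View pics/side9.png

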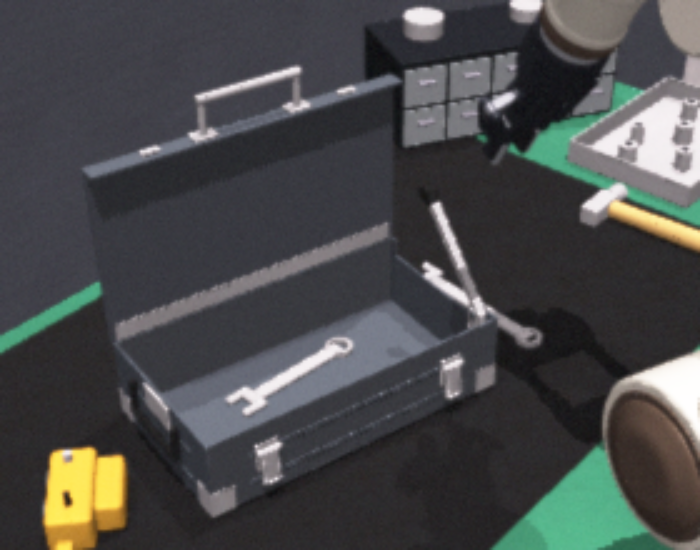

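View pics/wrist9.png

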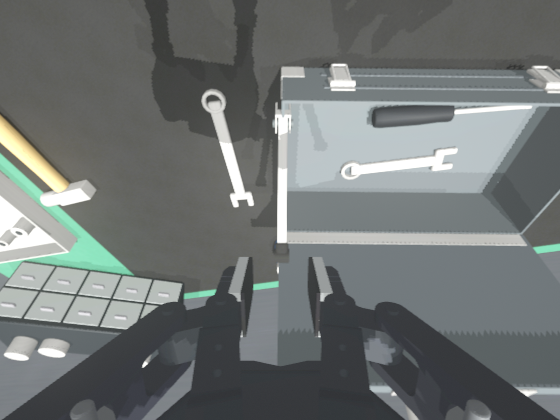

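The stay's tip is at (430,195), as expected for 0.873 rad, so it holds itself up. The lid is still upright. Next I return to the handle: up and un-tilt first, then turn back.

```bash
python3 -m handwheel '[[0,0,0.04,0.04,0.157,0,-0.3],[0,0,0.09,0.08,0.314,0,-0.3],[0.02,0.01,0.13,0.122,0.47,0,-0.3],[0.04,0.02,0.14,0.122,0.47,0,-0.3],[0.04,0.02,0.14,0.122,0.47,0,-0.3]]' 40
python3 -m handwheel '[[0.03,0.02,0,0,0,-0.18,-0.3],[0.07,0.04,0,0,0,-0.36,-0.3],[0.11,0.06,0,0,0,-0.54,-0.3],[0.15,0.08,0,0,0,-0.72,-0.3],[0.19,0.1,0,0,0,-0.9,-0.3],[0.195,0.105,0,0,0,-1.08,-0.3],[0.195,0.105,0,0,0,-1.26,-0.3],[0.195,0.105,0,0,0,-1.44,-0.3],[0.195,0.105,0,0,0,-1.575,-0.3],[0.195,0.105,0,0,0,-1.575,-0.3]]'
python3 - <<'E'
from h import *
c=cam("wrist"); cv2.imwrite("pics/w10.png",c["frame"])
ey=np.array([.252,.968,0])
for t in(-.055,0,.055): print(proj(c,np.array([.679,.095,.347])+t*ey))
E
```

```text
clock: 13.58
tool_pos: [0.4811, -0.009, 0.4479]
tcp_rot: [-179.3, 0.2, 75.8]
wrist_force: [-0.5, 0.6, -0.3]
width: 0.351
clock: 14.82
tool_pos: [0.675, 0.0954, 0.447]
tcp_rot: [-179.4, 0.4, -14.3]
wrist_force: [-0.3, -0.3, -0.4]
width: 0.354
[284.44883581 282.30963363]
[285.07785693 223.03436747]
[285.79822779 155.15083708]
```

View pics/w10.png

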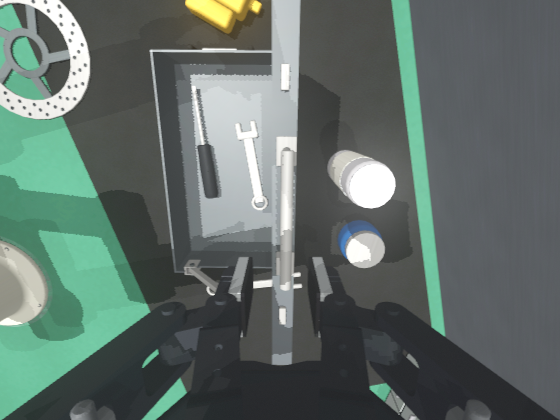

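Bar at column 287, rows 150 to 288, within 2 mm of the prediction. I descend and grip.

```bash
python3 -m handwheel '[[0.005,-0.001,-0.04,0,0,-0.005,-0.3],[0.005,-0.001,-0.075,0,0,-0.005,-0.3],[0.005,-0.001,-0.1,0,0,-0.005,-0.3],[0.005,-0.001,-0.1,0,0,-0.005,-0.3],[0.005,-0.001,-0.1,0,0,-0.005,-1],[0.005,-0.001,-0.1,0,0,-0.005,-1],[0.005,-0.001,-0.1,0,0,-0.005,-1],[0.005,-0.001,-0.1,0,0,-0.005,-1]]' 40
python3 - <<'E'
from h import *
c=cam("wrist"); cv2.imwrite("pics/w11.png",c["frame"])
g=pose()[:3,3]; h=np.array([.6826,.0952,.1]); e=np.radians(-14.6);ex=np.array([np.cos(e),np.sin(e),0])
d=g-h; t=np.arctan2(d[2]+.002,-(d@ex))+.014; print("theta",t)
b0=t-.014
for th in[1.5,1.4,1.3,1.2,1.15,1.1,1.05,1.02,.98,.95]:
    a=th-.014; D=.247*(np.cos(b0)-np.cos(a)); print(th,(D*ex)[:2].round(3),round(.247*(np.sin(a)-np.sin(b0)),3))
E
```

```text
clock: 15.88
tool_pos: [0.6806, 0.0944, 0.349]
tcp_rot: [-179.3, 0.2, -14.6]
wrist_force: [-1.7, -1.2, 6.4]
width: 0.1
theta 1.5779352675452047
1.5 [-0.019  0.005] -0.001
1.4 [-0.042  0.011] -0.004
1.3 [-0.066  0.017] -0.01
1.2 [-0.088  0.023] -0.018
1.15 [-0.099  0.026] -0.023
1.1 [-0.11   0.029] -0.028
1.05 [-0.12   0.031] -0.034
1.02 [-0.126  0.033] -0.038
0.98 [-0.134  0.035] -0.044
0.95 [-0.14   0.036] -0.048
```

View pics/w11.png

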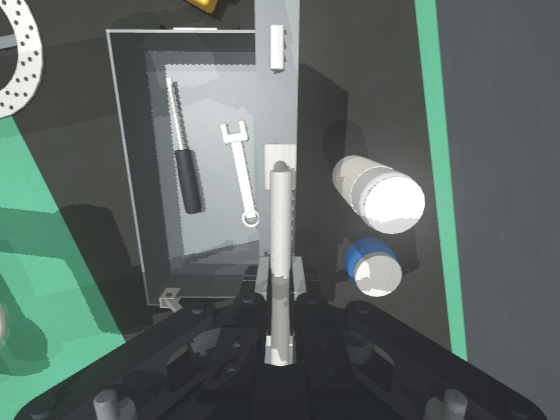

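Bar gripped again. I lower gently to about 1.10 first.

```bash
python3 -m handwheel '[[-0.01,0.0025,0,0,0,0,-1],[-0.022,0.006,-0.001,0,0,0,-1],[-0.034,0.009,-0.003,0,0,0,-1],[-0.046,0.012,-0.005,0,0,0,-1],[-0.057,0.015,-0.008,0,0,0,-1],[-0.068,0.018,-0.011,0,0,0,-1],[-0.079,0.02,-0.015,0,0,0,-1],[-0.09,0.023,-0.019,0,0,0,-1],[-0.1,0.026,-0.023,0,0,0,-1],[-0.11,0.029,-0.028,0,0,0,-1],[-0.11,0.029,-0.028,0,0,0,-1]]' 40
python3 -m handwheel '[[-0.005,0.001,-0.003,0,0,0,-1],[-0.01,0.002,-0.006,0,0,0,-1],[-0.013,0.003,-0.008,0,0,0,-1],[-0.016,0.004,-0.01,0,0,0,-1],[-0.016,0.004,-0.01,0,0,0,-1],[-0.016,0.004,-0.01,0,0,0,-1]]'
python3 - <<'E'
from h import *
c=cam("side"); cv2.imwrite("pics/s12.png",cv2.resize(c["frame"][80:300,120:400],None,fx=2.5,fy=2.5))
g=pose()[:3,3]; h=np.array([.6826,.0952,.1]); e=np.radians(-14.6);ex=np.array([np.cos(e),np.sin(e),0])
d=g-h; print("theta",np.arctan2(d[2]+.002,-(d@ex))+.014)
E
```

```text
clock: 17.3
tool_pos: [0.5692, 0.1238, 0.3205]
tcp_rot: [-179.4, 0.3, -14.5]
wrist_force: [-2.4, 0.8, 1.7]
width: 0.097
clock: 18.05
tool_pos: [0.5529, 0.1281, 0.3102]
tcp_rot: [-179.3, 0.4, -14.5]
wrist_force: [-2.5, 4.1, 1.5]
width: 0.1
theta 1.022541731012768
```

View pics/s12.png

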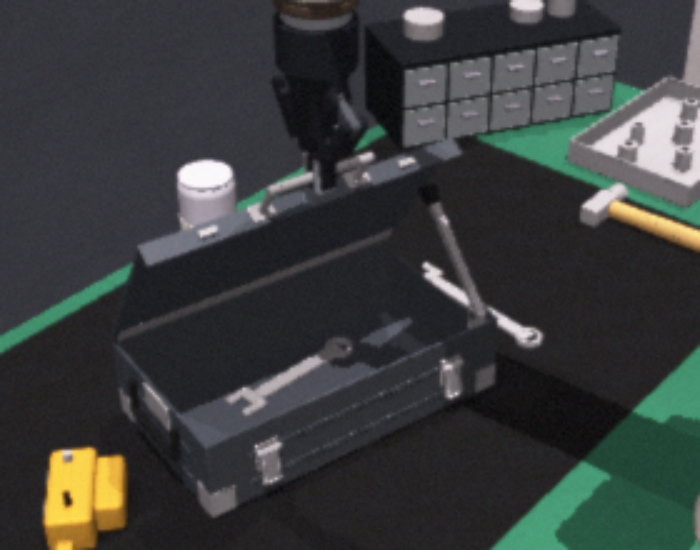

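Lid at about 1.02, its underside just above the black cap at (428,192). I ease further until the force shows the contact.

```bash
python3 -m handwheel '[[-0.002,0.0005,-0.0015,0,0,0,-1],[-0.004,0.001,-0.003,0,0,0,-1],[-0.006,0.0015,-0.0045,0,0,0,-1],[-0.006,0.0015,-0.0045,0,0,0,-1]]' 40
python3 -m handwheel '[[-0.002,0.0005,-0.0015,0,0,0,-1],[-0.004,0.001,-0.003,0,0,0,-1],[-0.004,0.001,-0.003,0,0,0,-1]]'
python3 -m handwheel '[[-0.002,0.0005,-0.0015,0,0,0,-1],[-0.003,0.001,-0.0025,0,0,0,-1],[-0.003,0.001,-0.0025,0,0,0,-1]]'
```

```text
clock: 18.6
tool_pos: [0.5477, 0.1294, 0.3066]
tcp_rot: [-179.3, 0.2, -14.5]
wrist_force: [1.5, 3.4, 5.0]
width: 0.097
clock: 18.98
tool_pos: [0.5469, 0.1296, 0.3062]
tcp_rot: [-179.2, -0.4, -14.6]
wrist_force: [9.4, 1.5, 6.5]
width: 0.098
clock: 19.35
tool_pos: [0.5469, 0.1296, 0.3062]
tcp_rot: [-179.2, -1.0, -14.6]
wrist_force: [8.5, 1.8, 6.6]
width: 0.095
```

The tool has stopped advancing at θ≈0.99 and the force has risen, so the lid rests on the stay. I release and retreat straight up.

```bash
python3 -m handwheel '[[0,0,0,0,0,0,-0.6],[0,0,0,0,0,0,-0.35],[0,0,0,0,0,0,-0.3],[0,0,0,0,0,0,-0.3],[0,0,0.02,0,0,0,-0.3],[0,0,0.05,0,0,0,-0.3],[0,0,0.09,0,0,0,-0.3],[-0.03,0.01,0.13,0,0,0,-0.3],[-0.08,0.02,0.15,0,0,0,-0.3],[-0.08,0.02,0.15,0,0,0,-0.3]]' 40
python3 - <<'E'
from h import *
print(sensors.read_state()["wrist_force"])
c=cam("side"); cv2.imwrite("pics/s13.png",cv2.resize(c["frame"][80:300,120:400],None,fx=2.5,fy=2.5))
c=cam("side"); e=np.radians(-14.6);ex=np.array([np.cos(e),np.sin(e),0]);ey=np.array([-ex[1],ex[0],0]);h=np.array([.6826,.0952,.1])
for a in(.9,.98,1.06):
  print(a,[((proj(c,h+s*.0565*ey+.247*(-np.cos(a-.014)*ex+[0,0,np.sin(a-.014)]))-[120,80])*2.5).round(1) for s in(1,-1)])
c=cam("top"); cv2.imwrite("pics/t13.png",c["frame"])
E
```

```text
clock: 20.6
tool_pos: [0.4655, 0.1505, 0.4597]
tcp_rot: [-179.1, -1.3, -14.5]
wrist_force: [0.1, 0.1, -0.1]
width: 0.349
[ 0.09434821  0.10875011 -0.13163064]
0.9 [array([281.8, 218.2]), array([380.8, 182.7])]
0.98 [array([272.3, 200. ]), array([371.5, 165.4])]
1.06 [array([262.3, 182.7]), array([361.7, 148.9])]
```

View pics/s13.png

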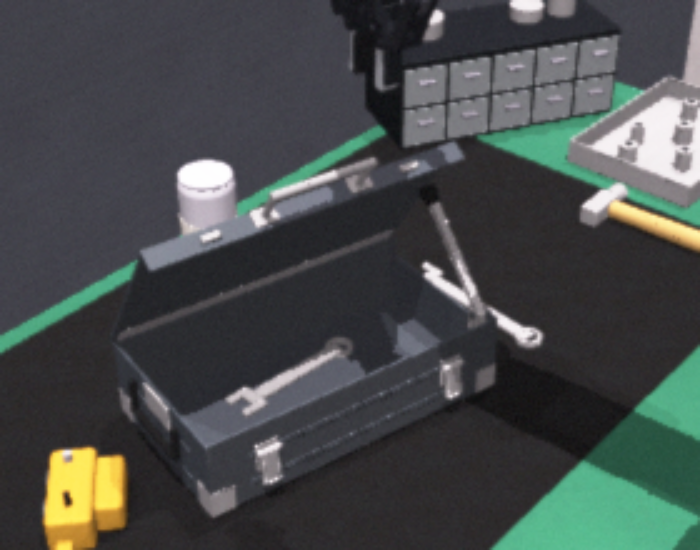

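View pics/t13.png

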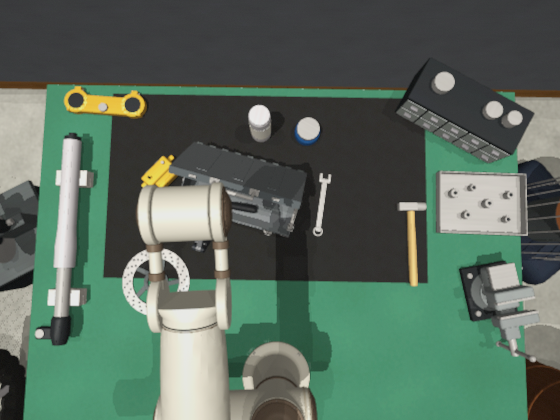

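The lid rests on the stay by itself: the bar's ends in the side zoom are at (268,192) and (376,160), about 1.0 rad, with the cap against the lid's underside at (430,190). The gripper is clear and the bench things sit at their starting pixels. Handing in.

```bash
python3 - <<'E'
from h import *
a=cam("side")["frame"][160:300,150:350].astype(int)
import time
from bench import ctrl
b=cam("side")["frame"][160:300,150:350].astype(int)
print("frame diff",np.abs(a-b).mean(), sensors.read_state()["clock"])
t0=cv2.imread("pics/top0.png").astype(int);t1=cv2.imread("pics/t13.png").astype(int)
for n,(u0,v0,u1,v1) in dict(spanner=(310,168,335,240),hammer=(395,195,430,290),cans=(245,100,325,143),caliper=(138,152,168,190)).items():
    print(n,np.abs(t0[v0:v1,u0:u1]-t1[v0:v1,u0:u1]).mean().round(2))
ctrl.job_done()
E
```

```text
frame diff 2.2175714285714285 20.85
spanner 4.41
hammer 7.61
cans 2.53
caliper 9.53
the job is handed in; nothing more can be done
```

I opened the lid to about 1.57 rad by its handle and swung the stay up to its stop. I then took the handle again, eased the lid down onto the stay, let go and handed the job in at about 21 s of the 70 s allowed.

**Last checks:**
- **Lid:** it stopped moving at about 0.99 rad by the tool pose, while the push on it rose to about 10 N. After release, the side picture gave about 1.0 rad, with the lid on the stay's cap. The lid–stay contact force can't be measured directly, so I inferred it from that stop.
- **Stay:** in the picture after I let it go, its tip was where 0.873 rad should put it. It looked the same once the lid was resting on it.
- **Robot:** the gripper was clear of everything, with wrist force about 0.2 N.
- **Things around the box:** by eye, I saw nothing shifted. Comparing the top view before and after, the cans and the spanner on the bench barely changed. The hammer and caliper areas changed more; I put that down to the arm and its shadow but did not measure it. The brake disc was partly hidden by the arm in the last top view, and the screwdriver was not in the last pictures. I last saw it, unmoved, just before lowering the lid.
- **Lid stillness:** two side pictures a moment apart differed by only about 2 grey levels. I took that as camera noise, so it is only weak evidence that the lid was still.

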